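Hang the plant carrier and tare the weighing head

TASK

Hang the empty blue plant carrier by its bail on the weighing head's side hook and let go, so that it hangs freely at rest. Then turn the dial ring on top of the weighing head (its orange posts are there to push it round) until the green zero mark stands at the tip of the red pointer, to within half a dial division (5 degrees). Leave the carrier hanging and do not shift the other things on the bench.

Things in the scene. Friction and masses are not known exactly. Their poses are not given: they have to be found in the camera images.
- balance: weighing head, fixed to the bench: white housing 140 x 140 mm, 190 mm high, on a dark 170 x 170 mm foot. Origin: centre of its underside, straight below the dial's axis; z up. The dial lies face up on top. The steel hook juts out of the housing's -y side.
- hook_throat (a point): where the underside of a hung bar rests in the hook: 138 mm from the dial's axis along the balance's -y (68 mm out from the housing), 173 mm above the bench unloaded. The hook is a 10 mm round bar bent to a V in the balance's y-z plane: outward it rises to the tip; on the housing side it rises 18 mm over 28 mm, then runs level into the housing
- hook_tip (a point): top of the hook's free outer end: 24 mm farther out (-y of the balance) than hook_throat and 24 mm higher. The bar must pass over it from the side or above and drop behind it.
- carrier: empty plant carrier, loose, 0.21 to 0.42 kg: blue open tray 130 (x) x 90 (y) x 22 mm; an 8 mm steel bail rises at x = +-58 mm to a crossbar along x, a flat inverted V. On its peak a black grip block 24 x 24 mm, 124 to 166 mm high. Origin: centre of the tray's underside, z up. Same after a half turn. It hangs with its x along the balance's x (crossbar across the hook)
- carrier_bar (a point): underside of the crossbar at its peak, 118 mm above the carrier's origin; this comes to rest at hook_throat
- carrier_grip (a point): middle of the grip block, 147 mm above the carrier's origin, 23 mm above the block's lower end
- hook (a joint): how far the hook has sunk on its spring, m; 0 unloaded, 250 N/m (8 to 17 mm under the carrier), stop at 30 mm
- pointer (a joint): red pointer's angle, rad, clockwise seen from above; 0 points to the balance's -x. Geared to the hook at 80 rad per m, so it goes clockwise under load (about 0.65 to 1.35 with the carrier hung). It lies sunk below the ring's rim and cannot be touched.
- bezel (a joint): angle of the dial ring (bezel, scale and zero mark), rad, clockwise seen from above; at 0 the zero mark points to the balance's -x. Turns freely through several turns either way, stiff with 0.08 N m of friction (about 1.5 N at a post), stays where it is left. The reading is zero when it equals the pointer's angle.
- zero_mark (a point): inner end of the green zero mark on the dial ring, 45 mm from the dial's axis
- pointer_tip (a point): tip of the red pointer, 45 mm from the dial's axis, same height as zero_mark (199 mm above the bench)
- lug_a (a point): middle of the top of an orange post on the ring, 90 degrees clockwise (from above) of the zero mark. Post: 14 mm diameter, 26 mm tall, 57 mm from the dial's axis, top 232 mm above the bench; the ring (130 mm diameter) has its upper surface at 206 mm
- lug_b (a point): the same for the second post, opposite the first, 90 degrees anticlockwise of the zero mark
- basil_tall: bystander: basil in a glass jar, 60 mm diameter (80 mm at the leaves), 170 mm tall; origin under its middle
- basil_short: bystander: smaller basil in a glass jar, 60 mm diameter, 145 mm tall; origin under its middle
- ruler: bystander: flat light green ruler 300 x 45 x 4 mm, along its x
- red_can: bystander: red can, 68 mm diameter, 110 mm tall
- radio: bystander: black hand radio standing up, 55 x 35 x 120 mm with a 60 mm aerial on top
- tablet: bystander: tablet lying flat, 170 x 240 x 10 mm
- cup_a: bystander: white seedling cup, 60 mm diameter, 84 mm tall with its sprout
- cup_b: bystander: a second such cup
Not all that is in view belongs to the job. Several things look just like the carrier: the one meant starts farthest to the robot's right.

How it is judged:
By the outcome, as a careful person would: the job done as asked, in the order asked, and still so for the second after the job is handed in, with the robot touching nothing.
It also fails if it takes over 58 s, if anything falls off the work surface, if the arm or the gripper's body presses on something with over 40 N, if the wrist force passes 120 N, or if a joint passes its speed limit or range.

ROBOT

A 7-joint arm with a two-finger parallel gripper is mounted at the origin on the work surface. World frame = base frame: x ahead of the robot, y to its left, z up, the work surface at z = 0. Lengths are in mm, angles in rad, forces in N, time in s.
With the tool pointing down it reaches from about 400 to 850 mm from the base axis. Payload 6.9 kg.
Tool frame: the origin (TCP) lies at the very end of the fingers, on their centre line; the grasp point (between the pads) lies 19 mm behind it; z points along the fingers, y is the line along which they close (so a half turn about z gives the same grasp; the last joint's range is limited). The gripper opens to 85 mm and grips with 20 to 120 N. Pads are 22 mm wide; open, the fingers measure 114 mm over their backs; the gripper's body (76 mm by 85 mm) begins 54 mm behind the grasp point. The pads swing forward as they close: fully open they stand 13 mm farther back than shut.
Start: joints at [-1.165, 0.507, -0.238, 1.5, 0.126, 1.149, -0.155], TCP at [185.197, 596.92, 231.275] pointing down, gripper open.
Joint ranges: [-3.08, 3.08], [-0.24, 2.05], [-1.43, 1.35], [0, 2.5], [-1.52, 4.66], [0.17, 1.96], [-2.89, 2.89]. Speed limits (rad/s): [2.39, 2.39, 3.14, 3.14, 3.14, 3.14, 3.14].

INTERFACE

Orientations are given as a unit quaternion [x, y, z, w].
In Python, from plant import get_obs, read_camera, get_calibration, hand_in gives the robot as it stands.
- The arm moves only by the shell command python3 -m crank 'ROWS' [FORCE]. ROWS is JSON, a list of rows, each a list of 3 entries, a list of its own where there are three numbers: the shift along the tool's x, y, z in m, then the turn, a rotation vector about the tool's x, y, z in degrees, then the opening, from 0 (shut) to 1 (fully open). A call has 1 to 10 rows; each row shifts and turns the commanded pose from where the row before left it, along the tool's axes as they then stand; what a row does not reach is not made up. A row lasts 1/8 s, in which the tool goes at most 62.5 mm and 10.7 degrees, less where a joint would pass 70% of its speed; a pose out of reach is approached as far as the arm can. A call with a gripper value outside its range is refused whole. The fingers move at their own pace and stop on an object; FORCE is the grip in N (left out, the last holds). Time passes only in rows, so rows that do not move let the fingers close. It gives the time, the measured TCP pose, the force, the opening and the grip force at its end, in the units of the state.
- get_obs(): the state, without advancing time (a new reading comes with each control period).
- read_camera(name): name is "side" or "top" or "wrist"; returns (picture, depth): 400x640x3 uint8, blue, green, red; 400x640 float32, mm along the optical axis (not along the pixel's ray), 0 where there is no reading.
- get_calibration(name): a dict with "K" (3x3 intrinsics, pixels), "dist_coeffs" ([k1, k2, p1, p2, k3] as OpenCV has them; the pictures are not rectified), "world_to_cam" (4x4, takes a point from world to camera coordinates); the wrist camera has in their place "tool_from_camera" (4x4, takes a point from camera to tool coordinates, whose origin is the TCP and whose axes are the flange's). Camera axes: x right, y down, z forward; pixel columns grow to the right and rows downward; lengths in mm; the calibration is good to about 2 mm. A picture is of the moment at which its call begins: read the wrist's pose just before it. get_calibration takes no time and is no camera call.
- hand_in(): hands the job in; it is judged then, once.
The state is a dict: "time": time; "qpos": joint angles; "joint_vel": joint speeds; "effort": joint torques, N m; "position": TCP position; "orientation": TCP orientation; "wrist_force": force on the tool from outside, world axes, zero at the start; "torque": the same for the moment, N m; "opening": finger opening in mm; "grasp_force": force on a finger pad.
Only numpy, scipy, OpenCV 4.12 (cv2) and the standard library are available. Lean on these libraries where they do the work, as an engineer would, in place of code of your own. Each camera call takes 0.05 s, during which the arm holds its last target. There are 200 camera calls.

## Working session

There is one attempt and no reset: what is moved stays moved. The work goes in short steps, Python scripts to look and compute and a shell command to move; the robot and the scene stay as the last step left them, time stands still between calls to the robot, and variables do not carry over. Pictures are saved under pics/ and viewed, at most 10 in all, crops included, and the job is handed in when it is done.

```bash
mkdir -p pics; cat > h.py <<'E'
import numpy as np, cv2
from plant import get_obs, read_camera, get_calibration
from scipy.spatial.transform import Rotation as R
def snap(n,f):
    o=get_obs(); p,d=read_camera(n); cv2.imwrite(f'pics/{f}.png',p); np.savez(f'pics/{f}.npz',d=d,pos=o['position'],q=o['orientation'],n=n); return p,d
def w2c(f):
    z=np.load(f'pics/{f}.npz'); n=str(z['n']); c=get_calibration(n)
    if n=='wrist':
        T=np.eye(4); T[:3,:3]=R.from_quat(z['q']).as_matrix(); T[:3,3]=z['pos']
        M=np.linalg.inv(T@np.array(c['tool_from_camera']))
    else: M=np.array(c['world_to_cam'])
    return z['d'],np.array(c['K'],float),np.array(c['dist_coeffs'],float),M
def pt(f,u,v,z=None):
    """world point at pixel by depth, or on plane height z"""
    d,K,D,M=w2c(f); x,y=cv2.undistortPoints(np.array([[[u,v]]],float),K,D)[0,0]
    C=np.linalg.inv(M)
    if z is None:
        k=d[int(v)-1:int(v)+2,int(u)-1:int(u)+2]; k=k[k>0]; s=np.median(k) if len(k) else 0
    else:
        r=C[:3,:3]@[x,y,1]; s=(z-C[2,3])/r[2]
    return (C@[x*s,y*s,s,1])[:3].round(1)
def proj(f,P):
    d,K,D,M=w2c(f); return cv2.projectPoints(np.array(P,float).reshape(-1,3),cv2.Rodrigues(M[:3,:3])[0],M[:3,3],K,D)[0][:,0].round(0)
E
python3 - <<'E'
from h import *
snap('top','t0');snap('side','s0')
o=get_obs();print(o)
E
```

```text
{'time': 0.1, 'qpos': array([-1.16446734,  0.50824463, -0.23753919,  1.50102609,  0.12572476,
        1.14888842, -0.15479498]), 'joint_vel': array([-7.89460366e-04, -4.18138040e-03, -9.64739825e-05, -4.12834727e-03,
       -4.44227560e-04,  7.64737114e-04,  1.94720266e-03]), 'effort': array([-3.69749236e-03, -6.21835113e+01, -2.19435409e+00, -2.50204182e+01,
        1.24757976e-02,  7.88550591e-03,  4.34014612e-05]), 'position': array([185.13707089, 596.48765073, 230.52488129]), 'orientation': array([ 1.49831673e-01,  9.88711206e-01, -7.81763362e-04, -9.51221667e-05]), 'wrist_force': array([-0.0237651 , -0.39343996,  0.12324374]), 'torque': array([-0.04298576, -0.02257196, -0.03851687]), 'grasp_force': 0.0, 'opening': 85.52114302733887}
```

View pics/t0.png

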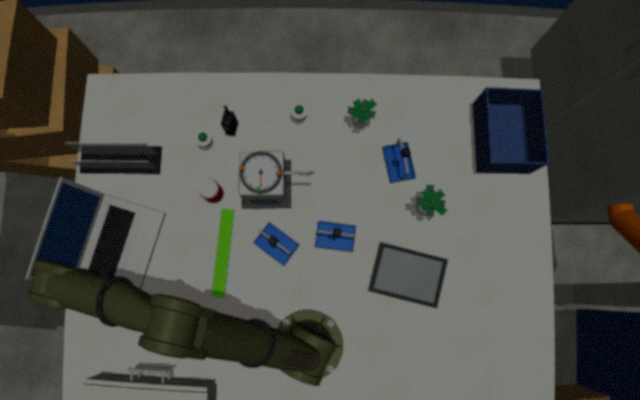

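View pics/s0.png

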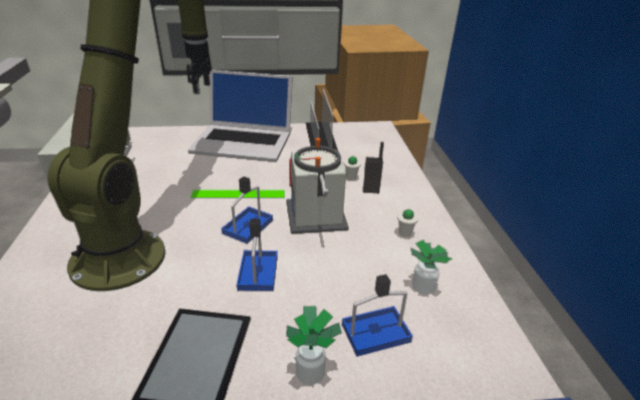

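The top view has the balance at (262,172), its hook pointing right at (300,178), and carriers at (277,243), (335,236) and (398,160). The last is farthest right, so it is the target. The side view agrees, with the target at (377,330) next to the two basils.

```bash
python3 - <<'E'
from h import *
p=cv2.imread('pics/t0.png'); a=cv2.resize(p[135:215,225:325],None,fx=6,fy=6,interpolation=cv2.INTER_CUBIC); b=cv2.resize(p[130:190,375:450],None,fx=2.66,fy=2.66,interpolation=cv2.INTER_CUBIC)
c=np.zeros((480,800,3),np.uint8); c[:,:600]=a; c[:b.shape[0],600:600+b.shape[1]]=b[:,:200]
cv2.imwrite('pics/tc.png',c)
for n,u,v in [('dial',262,172),('grip',405,152),('tray corner',386,181),('basilR',431,200),('basilT',361,112),('base',310,345),('hook',308,178),('can',211,190),('cup',299,112)]: print(n,pt('t0',u,v))
E
```

```text
dial [537.3 147.  196.1]
grip [ 615.3 -300.5  164.7]
tray corner [ 554.2 -262.3   -3.8]
basilR [ 468.8 -388.8  124.7]
basilT [ 767.2 -167.1  101.9]
base [ 34.8  -9.6 312.4]
hook [560.6   7.9  -2.2]
can [494.4 321.4 107. ]
cup [772.8  41.   76.7]
```

View pics/tc.png

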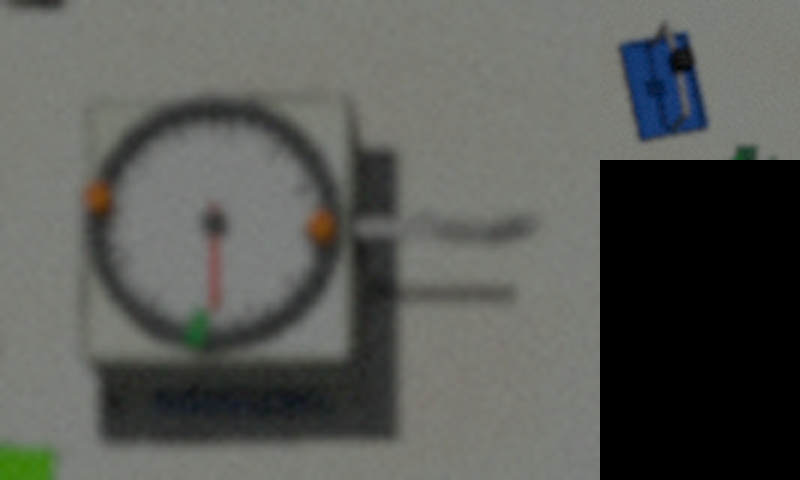

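The enlarged crop shows the red pointer straight down at (213,305) from the hub at (214,222), the green mark at (197,330), the posts at (98,197) and (322,228), and the hook at (360–535,228). The balance axes therefore lie close to the world axes.

```bash
python3 - <<'E'
from h import *
f=lambda u,v,z: pt('t0',225+u/6,135+v/6,z)
for n,u,v,z in [('hub',214,222,199),('tip',213,308,199),('lugL',98,197,232),('lugR',322,228,232),('zero',197,318,201),('hooktip',533,225,195),('hookin',360,228,190),('footR bl',397,438,10),('footR tr',397,150,10)]: print(n,f(u,v,z))
p=cv2.imread('pics/t0.png').astype(int); b,g,r=p[...,0],p[...,1],p[...,2]
m=((b>90)&(b>r+50)); m[:, :375]=0;m[:,425:]=0;m[:130]=0;m[200:]=0
v,u=np.nonzero(m); P=np.array([pt('t0',x,y,12)[:2] for x,y in zip(u,v)],np.float32)
print(cv2.minAreaRect(P),len(u), pt('t0',405,152,166))
E
```

```text
hub [536.6 150.9 199. ]
tip [491.8 149.9 199. ]
lugL [541.7 206.3 232. ]
lugR [527.2  92.9 232. ]
zero [486.2 157.7 201. ]
hooktip [538.1 -12.5 195. ]
hookin [536.4  76.4 190. ]
footR bl [453.4  63.3  10. ]
footR tr [620.9  67.   10. ]
((618.2230224609375, -302.5331115722656), (123.59850311279297, 78.6104965209961), 11.58774471282959) 510 [ 614.9 -300.3  166. ]
```

```bash
python3 -m crank '[[[0,0,-0.05],[0,0,0],1],[[0,-0.03,-0.05],[0,0,5],1],[[-0.02,-0.05,0],[0,0,10],1],[[-0.02,-0.05,0],[0,0,10],1],[[-0.02,-0.05,0],[0,0,10],1]]'
```

```text
time: 0.72
position: [147.5, 408.9, 331.0]
orientation: [0.444, 0.896, -0.0, 0.0]
wrist_force: [-0.2, 0.8, 1.2]
opening: 85.1
grasp_force: 0.0
```

```bash
python3 -m crank '[[[-0.045,0.012,0],[0,0,0],1],[[-0.045,0.012,0],[0,0,0],1],[[-0.045,0.012,0],[0,0,0],1],[[-0.045,0.012,0],[0,0,0],1],[[-0.045,0.012,0],[0,0,0],1],[[-0.045,0.012,0],[0,0,0],1],[[-0.045,0.012,0],[0,0,0],1]]'; python3 -m crank '[[[-0.053,-0.014,0],[0,0,0],1],[[-0.053,-0.014,0],[0,0,0],1],[[-0.053,-0.014,0],[0,0,0],1],[[-0.053,-0.014,0],[0,0,0],1],[[-0.053,-0.014,0],[0,0,0],1],[[-0.053,-0.014,0],[0,0,0],1],[[-0.053,-0.014,0],[0,0,0],1],[[0,0,0],[0,0,10],1],[[0,0,0],[0,0,10],1],[[0,0,0],[0,0,5.7],1]]'
```

```text
time: 1.6
position: [407.5, 212.3, 331.1]
orientation: [0.44, 0.898, -0.0, -0.0]
wrist_force: [-0.0, 1.5, 0.1]
opening: 85.1
grasp_force: 0.0
time: 2.85
position: [556.2, -140.0, 330.6]
orientation: [0.631, 0.776, -0.0, -0.001]
wrist_force: [0.0, -0.0, -0.6]
opening: 85.1
grasp_force: 0.0
```

```bash
python3 -m crank '[[[-0.057,0.009,0],[0,0,0],1],[[-0.057,0.009,0],[0,0,0],1],[[-0.057,0.009,0.03],[0,0,0],1],[[0,0,0.03],[0,0,0],1],[[0,0,0],[0,0,0],1]]'
python3 - <<'E'
from h import *
snap('wrist','w1'); o=get_obs(); print(o['position'],o['orientation'])
print(proj('w1',[[615,-301,166],[617,-302,124]]))
E
```

```text
time: 3.48
position: [616.6, -298.8, 269.1]
orientation: [0.629, 0.777, -0.001, -0.003]
wrist_force: [-1.1, 0.3, 1.6]
opening: 85.6
grasp_force: 0.0
[ 617.44181066 -298.59217367  271.50086283] [ 6.28781497e-01  7.77580670e-01 -1.15011530e-04 -1.45559052e-03]
[[316. 203.]
 [318. 194.]]
```

View pics/w1.png

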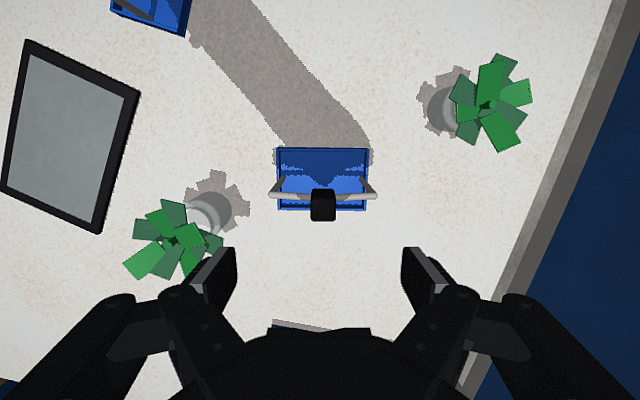

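The wrist view has the target carrier centred, with its block at (322,205) and its bar horizontal in the picture, so the fingers are lined up with the bar. I'll refine the block position from depth.

```bash
python3 - <<'E'
from h import *
P=np.array([pt('w1',u,v) for u in range(300,346) for v in range(175,230)])
t=P[(P[:,2]>159)&(P[:,2]<172)]; print(len(t),np.median(t[:,2]),(t.min(0)+t.max(0))/2,np.ptp(t,axis=0),cv2.minAreaRect(t[:,:2].astype(np.float32)))
Q=np.array([pt('w1',u,v) for u in range(265,380,1) for v in range(140,218,2)]); q=Q[(Q[:,2]>5)&(Q[:,2]<30)]
print(cv2.minAreaRect(q[:,:2].astype(np.float32)))
o=get_obs(); d=np.r_[(t.min(0)+t.max(0))[:2]/2,128]-o['position']; print(d, R.from_quat(o['orientation']).inv().apply(d))
E
```

```text
654 167.6 [ 622.35 -305.75  164.55] [26.5 26.5  8.1] ((621.91796875, -305.5853271484375), (23.63405418395996, 23.645687103271484), 11.904247283935547)Traceback (most recent call last):
  File "<stdin>", line 4, in <module>
  File "h.py", line 15, in pt
    d,K,D,M=w2c(f); x,y=cv2.undistortPoints(np.array([[[u,v]]],float),K,D)[0,0]
            ~~~^^^
  File "h.py", line 7, in w2c
    z=np.load(f'pics/{f}.npz'); n=str(z['n']); c=get_calibration(n)
                                                 ~~~~~~~~~~~~~~~^^^
ValueError: time passes only in moves, steps and waits
```

```bash
python3 -m crank '[[[-0.006,0.002,0.03],[0,0,0],1],[[0,0,0.045],[0,0,0],1],[[0,0,0.045],[0,0,0],1],[[0,0,0.021],[0,0,0],1],[[0,0,0],[0,0,0],1],[[0,0,0],[0,0,0],0],[[0,0,0],[0,0,0],0],[[0,0,0],[0,0,0],0],[[0,0,0],[0,0,0],0],[[0,0,0],[0,0,0],0]]' 50
python3 -c "
from plant import *
import pickle
pickle.dump({n:get_calibration(n) for n in ('side','top','wrist')},open('c.pkl','wb'))"
sed -i 's/c=get_calibration(n)/c=CAL[n]/; 2i import pickle\nCAL=pickle.load(open("c.pkl","rb"))' h.py
```

```text
time: 4.78
position: [621.6, -304.8, 132.4]
orientation: [0.629, 0.778, 0.0, 0.001]
wrist_force: [1.0, 1.1, 5.3]
opening: 23.8
grasp_force: 50.6
```

```bash
python3 -m crank '[[[0,0,-0.03],[0,0,0],0],[[0,0,-0.04],[0,0,0],0],[[0,0,-0.04],[0,0,0],0],[[0.04,-0.005,0],[0,0,0],0],[[0.041,-0.005,0],[0,0,0],0],[[0.041,-0.005,0],[0,0,0],0],[[0.041,-0.006,0],[0,0,0],0],[[0.041,-0.005,0],[0,0,5],0],[[0.04,-0.005,0],[0,0,5.8],0],[[0,0,0],[0,0,0],0]]'
python3 - <<'E'
from h import *
snap('side','s1');o=get_obs();print(o['position'],o['orientation'],o['grasp_force'],o['wrist_force'])
p=cv2.imread('pics/s1.png'); cv2.imwrite('pics/s1c.png',cv2.resize(p[60:320,200:460],(600,600),interpolation=cv2.INTER_CUBIC))
E
```

```text
time: 6.02
position: [541.8, -67.1, 240.4]
orientation: [0.698, 0.717, -0.0, -0.002]
wrist_force: [0.1, -0.4, -4.1]
opening: 23.4
grasp_force: 50.0
[542.33307525 -69.78729948 240.77553139] [ 6.97947719e-01  7.16148062e-01 -4.35640144e-04 -8.63143808e-04] 50.007893443107605 [ 0.37138909 -0.21226407 -3.84561104]
```

View pics/s1c.png

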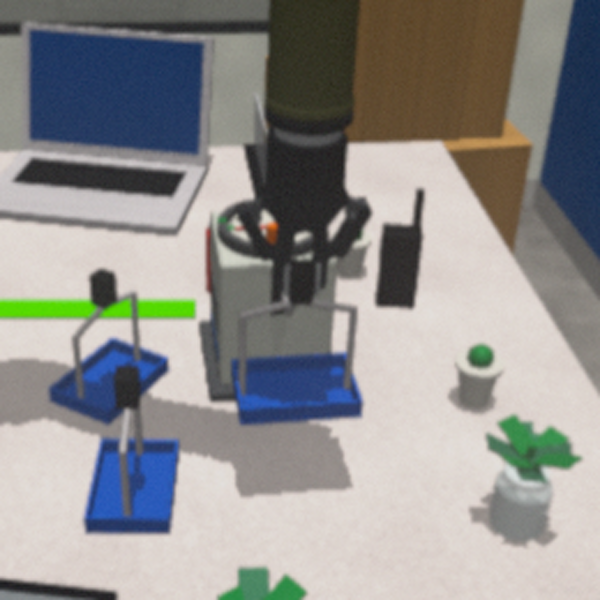

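The side view shows the carrier hanging level from the fingers, in front of the hook. I'll check the hook and dial with the wrist camera.

```bash
python3 - <<'E'
from h import *
snap('wrist','w2')
print(proj('w2',[[539,12,173],[538,-12,197],[537,80,191],[537,150,199],[537,205,232],[537,93,232]]))
E
```

```text
[[ 316.  105.]
 [ 314.  140.]
 [ 315.  -14.]
 [ 318. -165.]
 [ 321. -349.]
 [ 315.  -88.]]
```

View pics/w2.png

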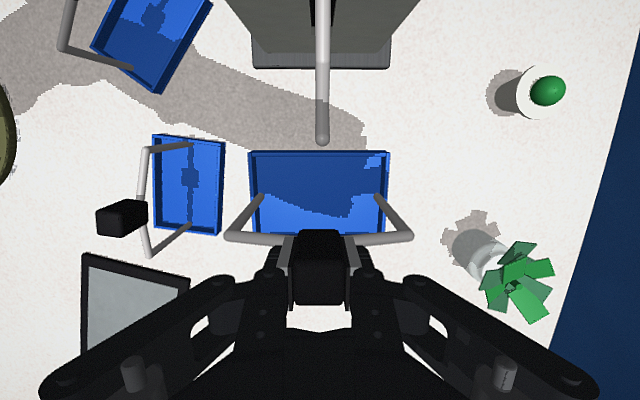

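The wrist view has the hook tip at (322,143), about 5 mm to +x of the estimate, and the bar and block at (320,240). The hook's plane is upright in the picture, so the yaw is right.

```bash
python3 -m crank '[[[0.02,0.001,0],[0,0,0],0],[[0.03,0.002,0],[0,0,0],0],[[0.022,0.001,0],[0,0,0],0],[[0.01,0,0],[0,0,0],0],[[0,0,0],[0,0,0],0],[[0,0,0.02],[0,0,0],0],[[0,0,0.02],[0,0,0],0],[[0,0,0],[0,0,0],0]]'
```

```text
time: 7.12
position: [544.3, 8.8, 200.4]
orientation: [0.7, 0.714, -0.001, -0.001]
wrist_force: [-0.5, -0.3, -3.4]
opening: 23.5
grasp_force: 50.1
```

```bash
python3 -m crank '[[[0.002,0,0.01],[0,0,0],0],[[0,0,0.008],[0,0,0],0],[[0,0,0.005],[0,0,0],0],[[0,0,0.004],[0,0,0],0],[[0,0,0],[0,0,0],0],[[0,0,0],[0,0,0],0]]'
python3 - <<'E'
from h import *
snap('side','s2')
p=cv2.imread('pics/s2.png'); cv2.imwrite('pics/s2c.png',cv2.resize(p[100:260,240:400],(600,600),interpolation=cv2.INTER_CUBIC))
E
```

```text
time: 7.88
position: [545.3, 12.6, 174.7]
orientation: [0.699, 0.715, 0.0, 0.0]
wrist_force: [0.9, 2.8, 0.7]
opening: 23.3
grasp_force: 50.8
```

View pics/s2c.png

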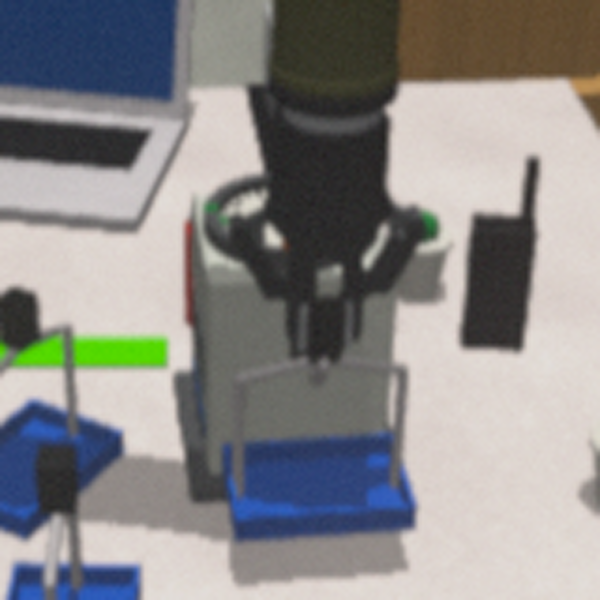

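The side view shows the hook tip at (318,372), in front of the bar, and the load has moved to the hook (z force about 0). The +y force means the bar sits slightly out on the outer slope, so I'll centre it and release.

```bash
python3 -m crank '[[[0.004,0,0],[0,0,0],0],[[0,0,0],[0,0,0],0.1],[[0,0,0],[0,0,0],0.36],[[0,0,0],[0,0,0],0.45],[[0,0,0],[0,0,0],0.6],[[0,0,0],[0,0,0],0.6],[[0,0,-0.02],[0,0,0],0.6],[[0,0,-0.04],[0,0,0],0.6],[[0,0,-0.05],[0,0,0],0.6],[[0,0,-0.04],[0,0,0],0.6]]' 20
```

```text
time: 9.18
position: [545.1, 16.2, 326.5]
orientation: [0.699, 0.715, 0.0, 0.0]
wrist_force: [0.2, 0.4, -0.1]
opening: 51.1
grasp_force: 0.0
```

```bash
python3 -m crank '[[[0,0,-0.05],[0,0,0],0],[[-0.02,0,-0.05],[0,0,0],0],[[-0.02,0,-0.03],[0,0,0],0],[[0,0,0],[0,0,0],0],[[0,0,0],[0,0,0],0]]'
python3 - <<'E'
from h import *
snap('wrist','w3'); snap('top','t3'); snap('side','s3')
c=[540,150]
print(proj('w3',[[540,150,199],[540,207,206],[540,12,165]]),proj('t3',[[540,150,199]]))
s=cv2.imread('pics/s3.png')[100:260,250:400]; w=cv2.imread('pics/w3.png')
s=cv2.resize(s,(375,400)); cv2.imwrite('pics/c3.png',np.hstack([w[:,120:520],s]))
E
```

```text
time: 9.8
position: [545.8, -23.1, 453.5]
orientation: [0.699, 0.715, -0.0, -0.001]
wrist_force: [-0.8, 0.3, -0.3]
opening: 0.0
grasp_force: 0.0
[[317.  41.]
 [318. -12.]
 [315. 146.]] [[261. 171.]]
```

View pics/c3.png

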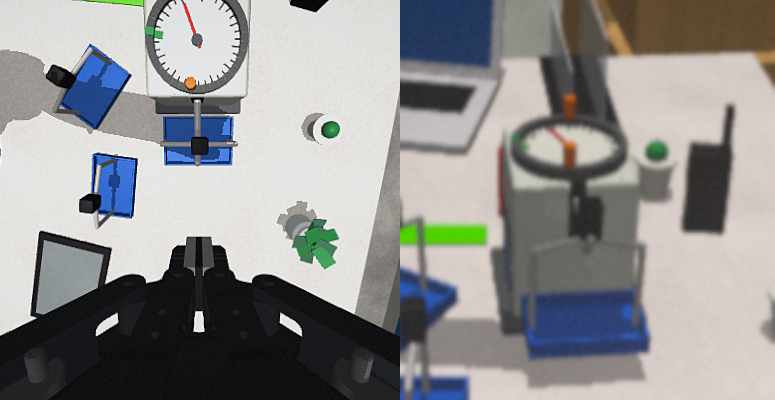

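The carrier hangs on the hook. In the wrist panel (add 120 to the column) the hub is at (197,40), the pointer tip at (183,3), the green mark's inner end at (160,34) and lug_b at (190,83).

```bash
python3 - <<'E'
from h import *
p=cv2.imread('pics/w3.png'); h=cv2.cvtColor(p,cv2.COLOR_BGR2HSV)[:110,250:380].astype(int)
H,S,V=h[...,0],h[...,1],h[...,2]
def cen(m,z):
    v,u=np.nonzero(m); return len(u),[pt('w3',250+a,b,z) for a,b in [(u.mean(),v.mean())]][0],u.min()+250,u.max()+250,v.min(),v.max()
print('green',cen((H>40)&(H<80)&(S>110)&(np.arange(130)[None]<60)&(np.arange(130)[None]>10)&(np.arange(110)[:,None]>22),203))
red=((H<5)|(H>174))&(S>120); print('red',cen(red,199))
v,u=np.nonzero(red); print([(u[i]+250,v[i]) for i in (v.argmin(),v.argmax())])
print('orange',cen((H>7)&(H<18)&(S>150),232))
for n,u,v,z in [('hub',317,40,199),('tip',303,3,199),('zero',282,34,200)]: print(n,pt('w3',u,v,z))
# ring outline: dark pixels bounds at row 40
print([u for u in range(255,380) if p[40,u].max()<90])
E
```

```text
green (127, array([484.2, 157.8, 203. ]), np.int64(265), np.int64(282), np.int64(27), np.int64(38))
red (92, array([531. , 172.2, 199. ]), np.int64(303), np.int64(320), np.int64(3), np.int64(99))
[(np.int64(303), np.int64(3)), (np.int64(313), np.int64(99))]
orange (115, array([533.2,  93.5, 232. ]), np.int64(305), np.int64(315), np.int64(77), np.int64(89))
hub [540.3 150.8 199. ]
tip [521.7 193.2 199. ]
zero [495.1 156.7 200. ]
[273, 312, 360]
```

```bash
python3 -m crank '[[[0.047,-0.006,0.02],[0,0,0],0],[[0.047,-0.006,0.02],[0,0,0],0],[[0.047,-0.006,0.03],[0,0,0],0],[[0.047,-0.006,0.03],[0,0,0],0],[[0.047,-0.006,0.03],[0,0,0],0],[[0,0,0.03],[0,0,8.3],0],[[0,0,0],[0,0,0],0],[[0,0,0],[0,0,0],0]]'
python3 -c "
from h import *
o=get_obs();print(o['position'],R.from_quat(o['orientation']).as_matrix()[:2,1],o['qpos'])"
```

```text
time: 10.95
position: [511.2, 210.2, 295.4]
orientation: [0.748, 0.663, 0.0, 0.0]
wrist_force: [-0.3, -0.3, -0.3]
opening: 0.1
grasp_force: 0.0
[511.22262511 210.2323475  295.3656497 ] [ 0.992719   -0.12044967] [-0.78674387  0.37990062  0.52469153  1.59047914 -0.19841806  1.22390277
 -0.34616856]
```

```bash
python3 -m crank '[[[0,0,0.04],[0,0,0],0],[[0,-0.001,0.04],[0,0,0],0],[[0,0,0],[0,0,0],0],[[0,0.007,0],[0,0,0],0],[[0,0.007,0],[0,0,0],0],[[0,0,0],[0,0,0],0]]'
python3 -m crank '[[[0.0019,0.006,0],[0,0,5.9],0],[[0.0019,0.006,0],[0,0,5.9],0],[[0.0019,0.006,0],[0,0,5.9],0],[[0.0019,0.006,0],[0,0,5.9],0],[[0.0019,0.006,0],[0,0,5.9],0],[[0.0019,0.006,0],[0,0,5.9],0],[[0.0019,0.006,0],[0,0,5.9],0],[[0.0019,0.006,0],[0,0,5.9],0],[[0.0019,0.006,0],[0,0,5.9],0],[[0,0,0],[0,0,0],0]]'
python3 - <<'E'
from h import *
o=get_obs();print(o['position'],R.from_quat(o['orientation']).as_matrix()[:2,1],o['wrist_force'])
E
```

```text
time: 11.7
position: [525.0, 208.9, 215.6]
orientation: [0.749, 0.662, 0.001, 0.0]
wrist_force: [-0.2, 0.8, 0.1]
opening: -0.3
grasp_force: 0.0
time: 12.95
position: [577.2, 196.8, 214.8]
orientation: [0.966, 0.258, 0.0, 0.0]
wrist_force: [0.6, -0.0, 0.2]
opening: -0.1
grasp_force: 0.0
[577.18031153 196.75024626 214.76118903] [ 0.49849845 -0.86689053] [ 0.57479188 -0.00675762  0.15284237]
```

```bash
python3 -m crank '[[[0,-0.015,0],[0,0,0],0],[[0,0,-0.04],[0,0,0],0],[[-0.03,0,-0.05],[0,0,0],0],[[-0.045,0.01,-0.05],[0,0,0],0],[[-0.045,0.01,-0.045],[0,0,0],0],[[-0.045,0.016,-0.045],[0,0,0],0],[[-0.042,0,0],[0,0,0],0],[[0,0,0],[0,0,0],0],[[0,0,0],[0,0,0],0]]'
python3 - <<'E'
from h import *
snap('wrist','w4'); print(proj('w4',[[540.3,150.8,199]]),get_obs()['position'])
u,v=proj('w4',[[540.3,150.8,199]])[0].astype(int)
p=cv2.imread('pics/w4.png'); v0=max(v-70,0);u0=u-80; print(u0,v0)
cv2.imwrite('pics/w4c.png',cv2.resize(p[v0:v0+140,u0:u0+160],None,fx=4,fy=4,interpolation=cv2.INTER_CUBIC))
E
```

```text
time: 14.08
position: [413.0, 81.9, 437.0]
orientation: [0.966, 0.259, 0.0, -0.001]
wrist_force: [0.1, 0.2, -0.7]
opening: -0.3
grasp_force: 0.0
[[321.  62.]] [413.2445409   82.0282567  436.74016504]
241 0
```

View pics/w4c.png

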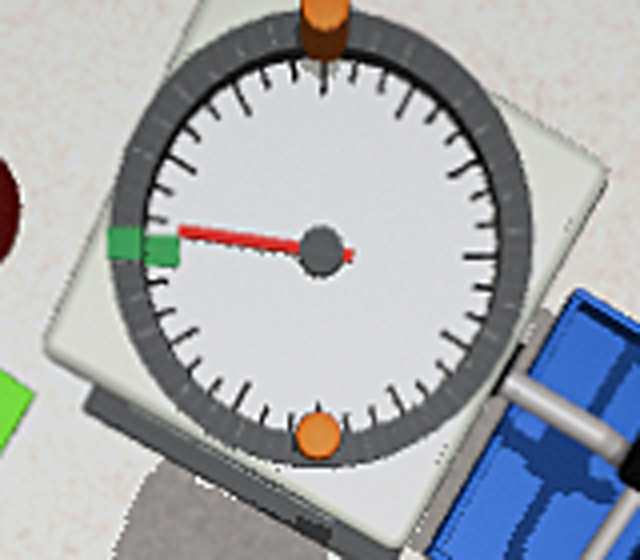

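The crop shows the hub at (322,250), the pointer tip at (179,232) and the green mark's inner end at (180,251). The ring still needs several degrees clockwise.

```bash
python3 - <<'E'
from h import *
f=lambda u,v,z:pt('w4',241+u/4,v/4,z)
h=f(322,250,199)
for n,u,v,z in [('tip',179,232,199),('zero',180,251,199),('lugb',319,436,232),('luga',326,10,232)]:
    d=f(u,v,z)-h; print(n,d,np.degrees(np.arctan2(d[1],-d[0])),np.hypot(*d[:2]))
print(h)
E
```

```text
tip [-17.9  41.6   0. ] 66.71834810714743 45.2876362818816
zero [-22.6  38.7   0. ] 59.71595484976394 44.81573384426501
lugb [-50.7 -28.1  33. ] -28.99700112299558 57.966369560289
luga [48.1 27.  33. ] 150.69317099600318 55.159858593002234
[539.5 150.3 199. ]
```

```bash
python3 -m crank '[[[0.04,-0.008,0.02],[0,0,0],0],[[0.04,-0.008,0.03],[0,0,0],0],[[0.04,-0.008,0.03],[0,0,0],0],[[0.04,-0.009,0.03],[0,0,0],0],[[0.039,0,0.02],[0,0,0],0],[[0,0,0],[0,0,0],0],[[0,0,0],[0,0,0],0]]'
python3 -c "
from h import *
o=get_obs();M=R.from_quat(o['orientation']).as_matrix();print(o['position'],M[:2,1],M.T@(np.array([569.7,209.8,214.8])-o['position']))"
```

```text
time: 15.0
position: [569.4, 208.0, 305.9]
orientation: [0.966, 0.258, -0.001, 0.001]
wrist_force: [0.4, -0.5, 0.7]
opening: 0.1
grasp_force: 0.0
[569.4230481  208.01745405 305.8823837 ] [ 0.49780117 -0.86729044] [ 1.33506076 -1.51133965 91.07792409]
```

```bash
python3 -m crank '[[[0.001,-0.002,0.03],[0,0,0],0],[[0,0,0.04],[0,0,0],0],[[0,0,0.021],[0,0,0],0],[[0,0.008,0],[0,0,0],0],[[0,0.007,0],[0,0,0],0],[[0,0,0],[0,0,0],0],[[0.0012,0.0034,0],[0,0,3.4],0],[[0.0012,0.0034,0],[0,0,3.4],0],[[0,0,0],[0,0,0],0],[[0,0,0],[0,0,0],0]]'
python3 -m crank '[[[0,-0.015,0],[0,0,0],0],[[0,0,-0.04],[0,0,0],0],[[-0.03,0,-0.05],[0,0,0],0],[[-0.045,0.01,-0.05],[0,0,0],0],[[-0.045,0.01,-0.045],[0,0,0],0],[[-0.045,0.016,-0.045],[0,0,0],0],[[-0.042,0,0],[0,0,0],0],[[0,0,0],[0,0,0],0],[[0,0,0],[0,0,0],0]]'
python3 - <<'E'
from h import *
snap('wrist','w5');snap('side','s5');snap('top','t5')
u,v=proj('w5',[[540,150.5,199]])[0].astype(int)
p=cv2.imread('pics/w5.png'); v0=max(v-70,0);u0=u-80; print(u0,v0)
a=cv2.resize(p[v0:v0+140,u0:u0+160],None,fx=3,fy=3,interpolation=cv2.INTER_CUBIC)
s=cv2.resize(cv2.imread('pics/s5.png')[100:260,240:360],(315,420))
cv2.imwrite('pics/c5.png',np.hstack([a,s]))
E
```

```text
time: 16.25
position: [582.1, 192.7, 216.3]
orientation: [0.98, 0.201, 0.0, 0.0]
wrist_force: [0.3, 0.2, 0.4]
opening: -0.1
grasp_force: 0.0
time: 17.38
position: [405.4, 98.1, 438.5]
orientation: [0.98, 0.201, 0.0, -0.001]
wrist_force: [0.2, 1.0, 0.4]
opening: -0.0
grasp_force: 0.0
242 0
```

View pics/c5.png

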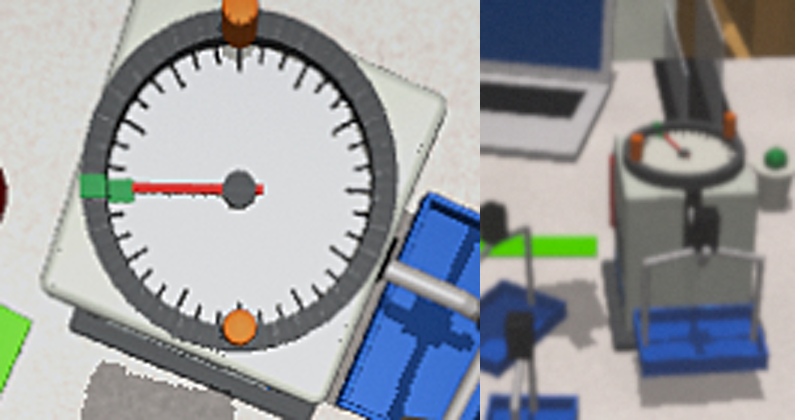

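The pointer tip (133,188) meets the green mark's inner end (133,190), within about 1°. The carrier hangs on the hook and the arm is clear.

```bash
python3 -c "
from plant import hand_in
print(hand_in())"
```

```text
the job is handed in; nothing more can be done
None
```

I hung the blue carrier on the hook, where it hangs freely, turned the dial ring until the zero mark stood within about 1° of the pointer tip, and handed the job in at about 17.5 s.

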